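Feed a filled lunch box to the end fence and latch the sprung feeder slide

ROBOT

A 6-joint arm with a two-finger parallel gripper is mounted at the origin on the work surface. World frame = base frame: x ahead of the robot, y to its left, z up, the work surface at z = 0. Lengths are in m, angles in rad, forces in N, time in s.
With the tool pointing down it reaches from about 0.225 to 0.875 m from the base axis. Payload 3.4 kg.
Tool frame: the origin (TCP) lies between the finger pads; the fingertips stand 14 mm ahead of it and the grasp point (between the pads) lies 5 mm behind it; z points along the fingers, y is the line along which they close (so a half turn about z gives the same grasp; the last joint's range is limited). The gripper opens to 85 mm and grips with 20 to 120 N. Pads are 22 mm wide; open, the fingers measure 114 mm over their backs; the gripper's body (76 mm by 85 mm) begins 54 mm behind the grasp point. The pads swing forward as they close: fully open they stand 13 mm farther back than shut.
Start: joints at [1.064, 0.276, 1.505, -0, 1.361, -0.121], TCP at [0.216, 0.533, 0.245] pointing down, gripper open.
Joint ranges: [-2.89, 2.89], [-0.75, 2.08], [0.22, 2.7], [-1.18, 4.32], [0.11, 2.71], [-2.7, 2.7]. Speed limits (rad/s): [2.57, 2.57, 3.14, 3.14, 3.14, 3.14].

INTERFACE

Orientations are given as a rotation vector (axis times angle).
In Python, from bench import sensors, eyes, workorder, finder gives the robot as it stands.
- The arm moves only by the tool send_rows, never from a script. Its argument "series" is a list of rows, each a list of 5 numbers: the opening in per cent of the stroke, from 0 (shut) to 100 (fully open), then the shift along the tool's x, y, z in mm, then the turn about the tool's z in rad. In form: [[hand, dx, dy, dz, twist], ...]. A call has exactly 5 rows; each row is the pose to reach, as a shift and turn from the pose commanded when the call began, along the tool's axes at that moment; what a row does not reach only later rows make up. A row lasts 1/12 s, in which the tool goes at most 41.7 mm and 7.16 degrees, less where a joint would pass 70% of its speed; a pose out of reach is approached as far as the arm can. A call with a gripper value outside its range is refused whole. The fingers move at their own pace and stop on an object; "newtons" is the grip in N (left out, the last holds). Time passes only in rows, so rows that repeat a pose let the fingers close, or fill a call up. It gives the time, the measured TCP pose, the force, the opening and the grip force at its end, in the units of the state.
- sensors.read_state(): the state, without advancing time (a new reading comes with each control period).
- eyes.grab_frame(name): name is "side" or "top" or "wrist"; returns a dict with "img" (420x560x3 uint8, blue, green, red), "intrinsics" (3x3 intrinsics, pixels), "origin" and "orientation" of the camera in the world; the wrist camera has in their place "hand_eye" (4x4, takes a point from camera to tool coordinates, whose origin is the TCP and whose axes are the flange's). Camera axes: x right, y up, looking along -z (the intrinsics and any distortion apply to the point x, -y, -z); pixel columns grow to the right and rows downward; lengths in m; the calibration is good to about 2 mm. A picture is of the moment at which its call begins: read the wrist's pose just before it. There is no depth.
- workorder.sign_off(): hands the job in; it is judged then, once.
Trained networks look in the newest picture that a camera, given by its name, has taken for a name from the list of things; names that differ only in an ending like _2 or _b are one class to them, and where a whole thing is asked for, a point or a joint stands for the part that bears it (a point fixed in the world has none). Each returns a list of dicts, best first, with "score" (0 to 1); they miss things now and then, are a little off and sometimes report something else, mostly with a low value. They report only what shows in the picture. A call takes as long as a camera call. They do not tell look-alikes from the thing itself.
- finder.find_in(camera, label): "bbox" ([centre column, centre row, width, height] in pixels, round what is visible of it).
The state is a dict: "time": time; "q": joint angles; "joint_velocities": joint speeds; "joint_torque": joint torques, N m; "tcp_pos": TCP position; "orientation": TCP orientation; "ft_force": force on the tool from outside, world axes, zero at the start; "torque": the same for the moment, N m; "gripper_width": finger opening in m; "grip_force": force on a finger pad.
Only numpy, scipy, OpenCV 4.12 (cv2) and the standard library are available. Lean on these libraries where they do the work, as an engineer would, in place of code of your own. Each camera call takes 0.05 s, during which the arm holds its last target. There are 200 camera calls.

TASK

Move the filled lunch box in the feeder up to the end fence with the blue sprung slide: push the slide's pad with the fingertips all the way to its stop, then back off so that the slide springs back and catches on its red-headed stop pin half way. Only push on the back of the pad: do not pinch it, do not touch or lift the lunch box in the feeder, and leave everything else on the counter where it is.

Things in the scene. Friction and masses are not known exactly. Their poses are not given: they have to be found in the camera images.
- feeder: Metal box feeder fixed to the counter, 285 mm long, 130 mm wide, at varied places and headings. Origin on the counter, on the slide's centre line. x: level, the push direction, from blue pad to end fence; z up. Base plate 8 mm thick, from x = -120 to +165 mm. A grey guide block with the stop pin spans x = -73 to -33 mm, 66 mm wide, 60 mm high. Nothing stands within 70 mm behind the pad.
- fence (a point): Centre of the end fence's inner face, at x = 150 mm of the feeder, z = 28 mm. The fence is 120 mm wide, its top 48 mm above the counter. Two rails, 30 mm high, inner faces at y = -54 and +54 mm, guide the lunch box to it.
- slide (a joint): Travel of the sprung slide along the feeder's +x, in m: 0 = fully out (start), 0.06 = fully in, hard stop. A spring drives it out, 4 N at 0, 8 N at 0.06; pushing it with the box takes 5 to 12 N. From 0.01 its tooth lifts the stop pin, which drops behind it at about 0.03. Released beyond 0.035 it springs back and is caught by the pin at 0.030; released earlier it may catch badly or go back to 0.
- pad_face (a point): Centre of the back face (the face to push, looking to the feeder's -x) of the blue pad of the slide. It moves with the slide; at the start it is at x = -156 mm, y = 0, z = 60 mm of the feeder. The pad is a blue block 62 mm wide and 12 mm thick, from 20 to 86 mm above the counter. Its axes are the feeder's.
- pad_front (a point): Centre of the front (+x) face of the black plate, 50 mm wide, 44 mm high, 5 mm thick, on the front of the blue pad, 17 mm ahead of the pad's back face, 61 mm above the counter. Fingers pressing on this plate mean that the pad is being pinched or pulled.
- pusher_face (a point): Centre of the front face of the slide's white pusher plate (92 mm wide, 14 to 44 mm above the counter), which pushes the lunch box. At the start at x = -14 mm of the feeder; it moves with the slide.
- stop_pin (a joint): Height of the spring-loaded stop pin (8 mm steel pin with a red head of 18 mm) over its lowest position, in m: 0 = down, about 0.009 when the tooth of the slide passes under it. It falls back by itself.
- pin_head (a point): Top centre of the red head of the stop pin, 82 mm above the counter when it is down, at x = -55 mm, y = 0 of the feeder.
- meal_box: Open kraft-paper lunch box filled with rice rolls, 100 x 100 x 45 mm, about 0.2 to 0.4 kg, loose on the feeder's base plate between the rails, in front of the white pusher. Origin at the centre of its underside, z up. It starts centred at x = 40 to 50 mm of the feeder and ends at about 96 mm.
- other_box: A second, equal lunch box that stands on the counter beside the feeder: leave it alone. Origin at the centre of its underside.
- band_tub: Black tub with yellow rubber bands, 88 mm across, 75 mm high, on the counter beside the feeder: leave it alone. Origin at the centre of its underside.
- sauce: Dark sauce bottle with a red cap, 50 mm across, 120 mm high, beside the feeder near the pad: leave it alone. Origin at the centre of its underside.
- phone: Black phone lying flat, 150 x 74 x 9 mm, beside the feeder: leave it alone. Origin at the centre of its underside.
- dip_cup: Empty white cup, 64 mm across, 35 mm high, on the counter beyond the end fence: leave it alone. Origin at the centre of its underside.
- steel_bowl: Steel bowl, 104 mm across, 45 mm high, on the counter beyond the end fence: leave it alone. Origin at the centre of its underside.
Mind the look-alikes: they are no part of the job. What is shaped like the meal_box but purple or turquoise is not meant.

How it is judged:
By the outcome, as a careful person would: the job done as asked, in the order asked, and still so for the second after the job is handed in, with the robot touching nothing.
It also fails if it takes over 38 s, if anything falls off the work surface, if the arm or the gripper's body presses on something with over 40 N, if the wrist force passes 120 N, or if a joint passes its speed limit or range.

## Working session

There is one attempt and no reset: what is moved stays moved. The work goes in short steps, Python scripts to look and compute and a tool call to move; the robot and the scene stay as the last step left them, time stands still between calls to the robot, and variables do not carry over. Pictures are saved under pics/ and viewed, at most 10 in all, crops included, and the job is handed in when it is done.

Besides the shell and the picture viewer there is one more tool, called as name(argument=value, ...), one argument or row to a line, values as JSON. send_rows: Moves the arm, as the interface text tells. Its arguments: {"type":"object","properties":{"series":{"type":"array","items":{"type":"array","items":{"type":"number"}}},"newtons":{"type":"number"}},"required":["series"]}

```bash
mkdir -p pics
cat > h.py <<'E'
import numpy as np,cv2
from scipy.spatial.transform import Rotation as R
from bench import sensors,eyes,workorder,finder
def Rm(o):
    o=np.array(o,float)
    return o if o.shape==(3,3) else R.from_rotvec(o).as_matrix()
def ray(f,u,v):
    K=np.array(f["intrinsics"]);d=np.linalg.inv(K)@[u,v,1]
    return np.array(f["origin"]),Rm(f["orientation"])@[d[0],-d[1],-d[2]]
def at_z(f,u,v,z):
    o,d=ray(f,u,v);return o+d*(z-o[2])/d[2]
def proj(f,p):
    c=Rm(f["orientation"]).T@(np.array(p)-f["origin"]);q=np.array(f["intrinsics"])@[c[0],-c[1],-c[2]];return q[:2]/q[2]
E
python3 - <<'E'
from h import *
for c in("top","side"):
    f=eyes.grab_frame(c);cv2.imwrite(f"pics/{c}0.png",f["img"])
    print(c,{k:v for k,v in f.items() if k!="img"})
    for l in("pad_face","pin_head","pusher_face","meal_box","feeder","sauce","fence"):
        try:
            for d in finder.find_in(c,l)[:2]:print(l,round(d["score"],2),np.round(d["bbox"]),at_z(f,*d["bbox"][:2],.08).round(3))
        except Exception as e:print(l,e)
E
```

```text
top {'intrinsics': array([[382.7964078 ,   0.        , 274.53863221],
       [  0.        , 382.7964078 , 206.75723054],
       [  0.        ,   0.        ,   1.        ]]), 'origin': array([ 0.37767753, -0.00479863,  1.0852405 ]), 'orientation': array([ 0.14152457, -0.12088903, -1.58891646])}
pad_face 0.67 [333. 209.  60.  42.] [ 0.538 -0.148  0.08 ]
pusher_face 0.63 [333. 206.  62.  44.] [ 0.545 -0.149  0.08 ]
meal_box 0.93 [391. 231.  40.  42.] [ 0.475 -0.297  0.08 ]
meal_box 0.74 [255. 172.  38.  42.] [0.644 0.057 0.08 ]
feeder 0.64 [303. 221. 124.  69.] [ 0.508 -0.068  0.08 ]
sauce 0.73 [339. 142.  21.  29.] [ 0.723 -0.173  0.08 ]
fence 0.71 [304. 220. 120.  71.] [ 0.511 -0.071  0.08 ]
fence 0.28 [334. 207.  67.  42.] [ 0.541 -0.15   0.08 ]
side {'intrinsics': array([[402.43899604,   0.        , 274.36114144],
       [  0.        , 402.43899604, 211.16065205],
       [  0.        ,   0.        ,   1.        ]]), 'origin': array([ 0.09430955, -0.85197791,  0.67294299]), 'orientation': array([ 1.00319857, -0.23727432, -0.43926477])}
pad_face 0.7 [308. 258.  63.  39.] [ 0.508 -0.215  0.08 ]
pusher_face 0.6 [309. 257.  64.  40.] [ 0.512 -0.215  0.08 ]
meal_box 0.92 [418. 279.  52.  46.] [ 0.683 -0.394  0.08 ]
meal_box 0.92 [234. 336.  68.  62.] [ 0.264 -0.351  0.08 ]
feeder 0.67 [287. 247. 107.  76.] [ 0.485 -0.155  0.08 ]
sauce 0.86 [371. 231.  21.  46.] [ 0.71  -0.197  0.08 ]
sauce 0.51 [308. 256.  64.  37.] [ 0.512 -0.21   0.08 ]
fence 0.78 [288. 243. 110.  71.] [ 0.494 -0.142  0.08 ]
fence 0.63 [250. 198.  35.  28.] [0.506 0.113 0.08 ]
```

View pics/top0.png

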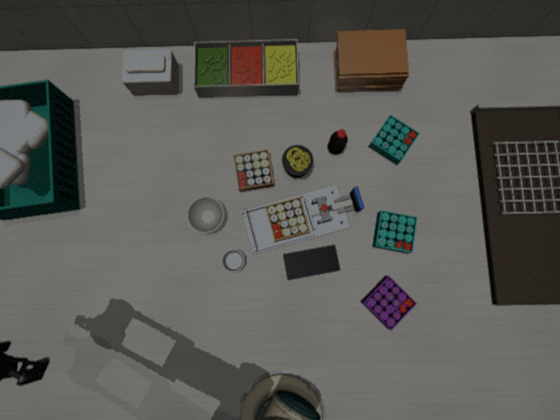

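View pics/side0.png

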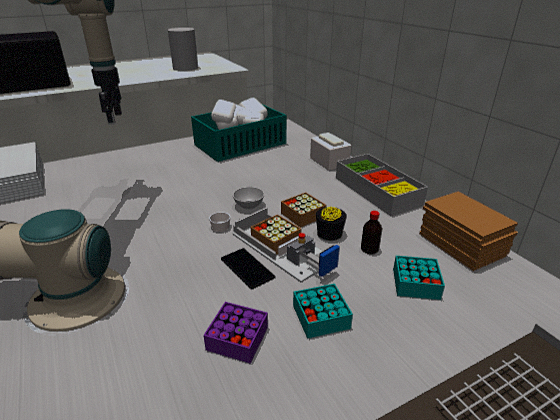

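Run:
```python
import cv2,numpy as np
a=cv2.imread("pics/top0.png")[170:260,230:390];b=cv2.imread("pics/side0.png")[200:290,210:370]
o=np.vstack([cv2.resize(x,None,fx=3.3,fy=3.3,interpolation=cv2.INTER_CUBIC) for x in(a,b)]);cv2.imwrite("pics/crop0.png",cv2.convertScaleAbs(o,alpha=1.6))
```

```text
(no output)
```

View pics/crop0.png

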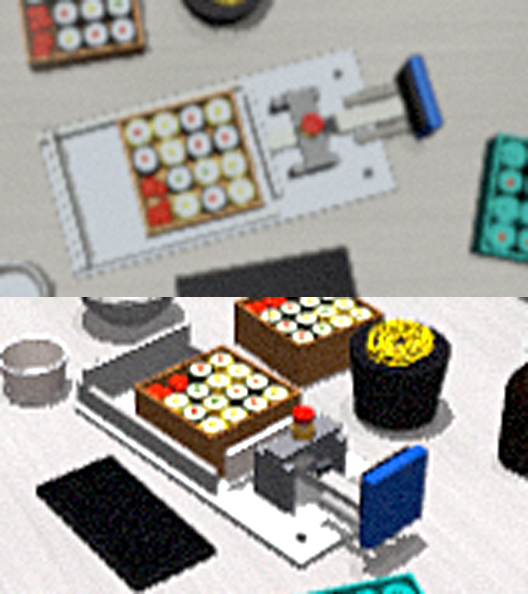

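Run:
```python
from h import *
from scipy.optimize import least_squares
T=eyes.grab_frame("top");S=eyes.grab_frame("side")
obs=[(T,(337.9,184.5),(-.12,-.065,.008)),(T,(349.7,227),(-.12,.065,.008)),(T,(324.5,207.6),(-.055,0,.082)),
(T,(254.8,252.7),(.165,.065,.008)),
(S,(301.8,235.2),(-.055,0,.082)),(S,(319.7,257),(-.156,.031,.086)),(S,(339.4,245.8),(-.156,-.031,.086)),(S,(338.8,264.5),(-.156,-.031,.02)),(S,(319.7,275.2),(-.156,.031,.02))]
def W(p,q):
    c,s=np.cos(p[2]),np.sin(p[2]);return [p[0]+c*q[0]-s*q[1],p[1]+s*q[0]+c*q[1],q[2]]
r=lambda p:np.concatenate([proj(f,W(p,q))-uv for f,uv,q in obs])
s=least_squares(r,[.5,-.07,1.8],loss="soft_l1")
print(s.x,r(s.x).reshape(-1,2).round(1))
for q in[(-.156,0,.06),(-.055,0,.082)]:print(W(s.x,q))
st=sensors.read_state();print({k:np.round(v,3) for k,v in st.items()});print(R.from_rotvec(st["orientation"]).as_matrix().round(3))
f=eyes.grab_frame("wrist");print(f["hand_eye"])
```

```text
[ 0.53038823 -0.07302885  1.80279764] [[-0.4 -0.6]
 [ 0.5  0.5]
 [ 0.2 -0.7]
 [-2.6  0.3]
 [-0.5 -0.8]
 [ 1.9 -0.7]
 [-0.2  0.2]
 [-1.6  2.6]
 [ 0.5  2.6]]
[np.float64(0.5662566333686744), np.float64(-0.22484932492389603), 0.06]
[np.float64(0.5430341402280247), np.float64(-0.12655529757567677), 0.082]
{'time': np.float64(0.9), 'q': array([ 1.064,  0.276,  1.505, -0.   ,  1.361, -0.121]), 'joint_velocities': array([-0.002,  0.002, -0.001,  0.001,  0.002, -0.001]), 'joint_torque': array([ -0.   , -41.664, -24.61 ,  -0.   ,   0.   ,   0.   ]), 'tcp_pos': array([0.216, 0.533, 0.245]), 'orientation': array([0.602, 3.083, 0.   ]), 'ft_force': array([ 0.565,  0.223, -0.386]), 'torque': array([-0.013, -0.027, -0.052]), 'grip_force': np.float64(0.0), 'gripper_width': np.float64(0.085)}
[[-0.927  0.376  0.   ]
 [ 0.376  0.927  0.   ]
 [-0.     0.    -1.   ]]
[[-1.49237744e-03  9.48351353e-01  3.17218353e-01  8.09346769e-02]
 [ 9.99998730e-01  1.59245163e-03 -5.62014008e-05 -9.83499609e-06]
 [-5.58453557e-04  3.17217866e-01 -9.48352526e-01 -1.28640170e-01]
 [ 0.00000000e+00  0.00000000e+00  0.00000000e+00  1.00000000e+00]]
```

send_rows(
  series=[
    [0, -29, -28, 0, 0],
    [0, -58, -56, 0, 0],
    [0, -87, -83, 0, 0],
    [0, -116, -111, 0, 0],
    [0, -145, -139, 0, 0],
  ],
)

```text
time: 1.37
tcp_pos: [0.2987, 0.3478, 0.2454]
orientation: [0.601, 3.083, 0.001]
ft_force: [1.0, 0.9, -0.3]
gripper_width: 0.0253
grip_force: 0.0
```

send_rows(
  series=[
    [0, -29, -28, 0, 0],
    [0, -58, -56, 0, 0],
    [0, -87, -83, 0, 0],
    [0, -116, -111, 0, 0],
    [0, -145, -139, 0, 0],
  ],
)

```text
time: 1.78
tcp_pos: [0.3808, 0.1643, 0.2457]
orientation: [0.602, 3.082, 0.001]
ft_force: [1.0, 0.3, 0.3]
gripper_width: -0.0
grip_force: 0.0
```

send_rows(
  series=[
    [0, -29, -28, 0, 0],
    [0, -58, -56, 0, 0],
    [0, -87, -83, 0, 0],
    [0, -116, -111, 0, 0],
    [0, -145, -139, 0, 0],
  ],
)

```text
time: 2.2
tcp_pos: [0.4629, -0.0193, 0.2456]
orientation: [0.603, 3.082, 0.001]
ft_force: [0.5, 0.4, 0.4]
gripper_width: 0.0004
grip_force: 0.0
```

send_rows(
  series=[
    [0, -29, -28, 0, 0],
    [0, -58, -56, 0, 0],
    [0, -87, -83, 0, 0],
    [0, -116, -111, 0, 0],
    [0, -145, -139, 0, 0],
  ],
)

```text
time: 2.62
tcp_pos: [0.545, -0.2027, 0.2453]
orientation: [0.603, 3.083, 0.0]
ft_force: [-0.0, 0.3, -0.1]
gripper_width: 0.0
grip_force: 0.0
```

send_rows(
  series=[
    [0, -28, -26, 0, 0.12],
    [0, -56, -51, 0, 0.24],
    [0, -56, -51, 0, 0.36],
    [0, -56, -51, 0, 0.48],
    [0, -56, -51, 0, 0.6],
  ],
)

```text
time: 3.03
tcp_pos: [0.5774, -0.27, 0.2445]
orientation: [-1.496, -2.761, -0.0]
ft_force: [-0.5, -0.2, 0.7]
gripper_width: 0.0001
grip_force: 0.0
```

send_rows(
  series=[
    [0, 0, 0, 0, 0.12],
    [0, 0, 0, 0, 0.24],
    [0, 0, 0, 0, 0.35],
    [0, 0, 0, 20, 0.35],
    [0, 0, 0, 20, 0.35],
  ],
)

```text
time: 3.45
tcp_pos: [0.5758, -0.2681, 0.2224]
orientation: [-1.942, -2.462, 0.001]
ft_force: [-0.3, 0.1, -0.8]
gripper_width: 0.0002
grip_force: 0.0
```

Run:
```python
from h import *
s=sensors.read_state();f=eyes.grab_frame("wrist")
H=np.array(f["hand_eye"]);Rt=Rm(s["orientation"]);p=np.array(s["tcp_pos"])
f["origin"]=p+Rt@H[:3,3];f["orientation"]=Rt@H[:3,:3]
x,y,a=.53038823,-.07302885,1.80279764
c,n=np.cos(a),np.sin(a);W=lambda q:[x+c*q[0]-n*q[1],y+n*q[0]+c*q[1],q[2]]
im=f["img"].copy()
for q in[(-.156,-.031,.086),(-.156,.031,.086),(-.055,0,.082),(-.12,-.065,.008),(-.12,.065,.008)]:
    u=proj(f,W(q));print(q,u.round(1));cv2.circle(im,tuple(int(v) for v in u),3,(0,255,0),1)
np.savez("wr.npz",o=f["origin"],R=f["orientation"],K=f["intrinsics"]);cv2.imwrite("pics/w1.png",cv2.convertScaleAbs(im,alpha=1.4));print(p,np.degrees(np.arctan2(Rt[1,0],Rt[0,0])))
```

```text
(-0.156, -0.031, 0.086) [313.3 155.1]
(-0.156, 0.031, 0.086) [244.1 155. ]
(-0.055, 0, 0.082) [279.   27.4]
(-0.12, -0.065, 0.008) [337.5 112.8]
(-0.12, 0.065, 0.008) [220.3 112.6]
[ 0.57581056 -0.26812255  0.22243941] 103.4674946269505
```

View pics/w1.png

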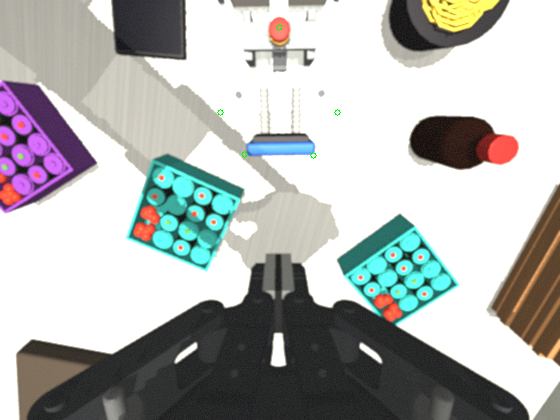

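send_rows(
  series=[
    [0, 0, 2, 35, 0],
    [0, 0, 2, 70, 0],
    [0, 0, 2, 105, 0],
    [0, 0, 2, 140, 0],
    [0, 0, 2, 167, 0],
  ],
)

```text
time: 3.92
tcp_pos: [0.5786, -0.2681, 0.0564]
orientation: [-1.944, -2.466, 0.0]
ft_force: [0.7, 0.0, -0.8]
gripper_width: 0.0003
grip_force: 0.0
```

send_rows(
  series=[
    [0, 4, 0, 0, 0],
    [0, 8, 0, 0, 0],
    [0, 12, 0, 0, 0],
    [0, 16, 0, 0, 0],
    [0, 20, 0, 0, 0],
  ],
)

```text
time: 4.33
tcp_pos: [0.5759, -0.2492, 0.0608]
orientation: [1.943, 2.463, 0.001]
ft_force: [-0.9, 0.2, -0.1]
gripper_width: -0.0001
grip_force: 0.0
```

send_rows(
  series=[
    [0, 3, 0, 0, 0],
    [0, 6, 0, 0, 0],
    [0, 9, 0, 0, 0],
    [0, 12, 0, 0, 0],
    [0, 15, 0, 0, 0],
  ],
)

```text
time: 4.75
tcp_pos: [0.5714, -0.2352, 0.0586]
orientation: [1.943, 2.466, -0.002]
ft_force: [-0.5, -5.1, -0.9]
gripper_width: -0.0002
grip_force: 0.0
```

send_rows(
  series=[
    [0, 4, 0, 0, 0],
    [0, 8, 0, 0, 0],
    [0, 12, 0, 0, 0],
    [0, 16, 0, 0, 0],
    [0, 20, 0, 0, 0],
  ],
)

```text
time: 5.17
tcp_pos: [0.5673, -0.2189, 0.0587]
orientation: [1.939, 2.463, -0.007]
ft_force: [-0.8, -12.1, -1.2]
gripper_width: -0.0001
grip_force: 0.0
```

send_rows(
  series=[
    [0, 4, 0, 0, 0],
    [0, 8, 0, 0, 0],
    [0, 12, 0, 0, 0],
    [0, 16, 0, 0, 0],
    [0, 20, 0, 0, 0],
  ],
)

```text
time: 5.58
tcp_pos: [0.5627, -0.199, 0.0589]
orientation: [1.94, 2.463, -0.005]
ft_force: [-0.6, -9.9, -0.1]
gripper_width: 0.0001
grip_force: 0.0
```

send_rows(
  series=[
    [0, 3, 0, 0, 0],
    [0, 6, 0, 0, 0],
    [0, 9, 0, 0, 0],
    [0, 12, 0, 0, 0],
    [0, 12, 0, 0, 0],
  ],
)

```text
time: 6.0
tcp_pos: [0.5596, -0.1868, 0.0589]
orientation: [1.941, 2.464, -0.005]
ft_force: [-0.9, -7.9, 0.6]
gripper_width: -0.0002
grip_force: 0.0
```

send_rows(
  series=[
    [0, 2, 0, 0, 0],
    [0, 4, 0, 0, 0],
    [0, 6, 0, 0, 0],
    [0, 8, 0, 0, 0],
    [0, 8, 0, 0, 0],
  ],
)

```text
time: 6.42
tcp_pos: [0.5578, -0.1796, 0.0589]
orientation: [1.94, 2.464, -0.006]
ft_force: [-0.4, -10.1, 0.8]
gripper_width: -0.0002
grip_force: 0.0
```

send_rows(
  series=[
    [0, 1, 0, 0, 0],
    [0, 2, 0, 0, 0],
    [0, 3, 0, 0, 0],
    [0, 3, 0, 0, 0],
    [0, 3, 0, 0, 0],
  ],
)

```text
time: 6.83
tcp_pos: [0.5574, -0.1778, 0.0589]
orientation: [1.939, 2.463, -0.008]
ft_force: [-0.5, -11.8, -0.8]
gripper_width: 0.0004
grip_force: 0.0
```

send_rows(
  series=[
    [0, 1, 0, 0, 0],
    [0, 2, 0, 0, 0],
    [0, 3, 0, 0, 0],
    [0, 3, 0, 0, 0],
    [0, 3, 0, 0, 0],
  ],
)

```text
time: 7.25
tcp_pos: [0.5574, -0.1778, 0.059]
orientation: [1.934, 2.461, -0.012]
ft_force: [-1.5, -19.8, -2.1]
gripper_width: -0.0
grip_force: 0.0
```

send_rows(
  series=[
    [0, -6, 0, 0, 0],
    [0, -14, 0, 0, 0],
    [0, -22, 0, 0, 0],
    [0, -30, 0, 0, 0],
    [0, -40, 0, 0, 0],
  ],
)

```text
time: 7.67
tcp_pos: [0.5655, -0.2099, 0.0586]
orientation: [1.945, 2.466, 0.001]
ft_force: [0.1, 0.1, 0.1]
gripper_width: -0.0003
grip_force: 0.0
```

send_rows(
  series=[
    [0, -10, 0, 0, 0],
    [0, -20, 0, 0, 0],
    [0, -30, 0, 0, 0],
    [0, -40, 0, 0, 0],
    [0, -50, 0, 0, 0],
  ],
)

```text
time: 8.08
tcp_pos: [0.5767, -0.2583, 0.058]
orientation: [-1.945, -2.466, -0.0]
ft_force: [0.3, 0.5, 0.6]
gripper_width: 0.0001
grip_force: 0.0
```

send_rows(
  series=[
    [0, 0, 0, -30, 0],
    [0, 0, 0, -60, 0],
    [0, 0, 0, -90, 0],
    [0, 0, 0, -120, 0],
    [0, 0, 0, -150, 0],
  ],
)

```text
time: 8.5
tcp_pos: [0.5764, -0.258, 0.2096]
orientation: [-1.945, -2.466, -0.0]
ft_force: [0.6, -0.1, -1.2]
gripper_width: -0.0001
grip_force: 0.0
```

Run:
```python
from h import *
im=[cv2.resize(eyes.grab_frame("side")["img"][200:290,210:370],None,fx=3.2,fy=3.2,interpolation=cv2.INTER_CUBIC)]
im.append(cv2.resize(eyes.grab_frame("wrist")["img"][:300,100:500],(512,288+96)[:2] if 0 else (512,300)))
cv2.imwrite("pics/end.png",cv2.convertScaleAbs(np.vstack(im),alpha=1.5))
```

```text
(no output)
```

View pics/end.png

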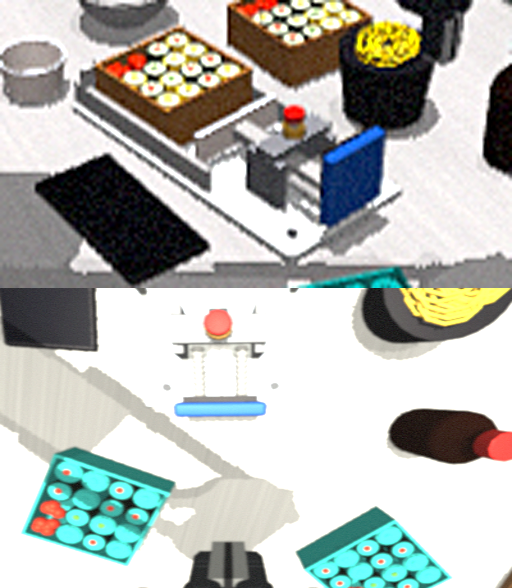

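The pad has stopped about half way (side crop, around (352,175)), the lunch box is against the fence, and the pin head is down. Nothing else has moved, and the gripper is clear.

```bash
python3 -c "
from bench import workorder;print(workorder.sign_off())"
```

```text
the job is handed in; nothing more can be done
None
```

The job is handed in: I pushed the slide to its stop and backed off. The last pictures show the slide caught about half way on its pin, the lunch box at the end fence and nothing else moved.

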